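# Refill the revolving jar stand and hold the honey jar to the front

### The arm

A 6-joint arm with a two-finger parallel gripper is mounted at the origin on the work surface. World frame = base frame: x ahead of the robot, y to its left, z up, the work surface at z = 0. Lengths are in m, angles in rad, forces in N, time in s.
With the tool pointing down it reaches from about 0.375 to 0.9 m from the base axis. Payload 3.1 kg.
Tool frame: the origin (TCP) lies on the centre line of the jaws, within the pads' length; the fingertips stand 8 mm ahead of it and the grasp point (between the pads) lies 11 mm behind it (robot.tip_extent is the distance from the TCP to the fingertips, in m); y points along the fingers, z is the direction in which the jaws open and shut, and the axes are right-handed (so a half turn about y gives the same grasp; the last joint's range is limited). The gripper opens to 87 mm and grips with 3 to 60 N. Pads are 19 mm wide; open, the fingers measure 117 mm over their backs; the gripper's body (75 mm by 190 mm) begins 51 mm behind the grasp point.
Start: joints at [-0.178, 0.527, 1.433, -0, 1.181, -0.178], TCP at [0.625, 0, 0.231] pointing down, gripper open.
Joint ranges: [-3.08, 3.08], [-0.75, 2.2], [0.22, 2.44], [-1.43, 4.57], [0, 2.65], [-2.85, 2.85]. Speed limits (rad/s): [2.79, 2.79, 3.14, 3.14, 3.14, 3.14].

### API

Orientations are given as a unit quaternion [x, y, z, w].
In Python, from rig import robot gives the robot as it stands.
- The arm moves only by the shell command python3 -m crank 'ROWS' [FORCE]. ROWS is JSON, a list that holds one entry, the list of rows, each a list of 7 numbers: the turn, a rotation vector about the tool's x, y, z in degrees, then the shift along the tool's x, y, z in m, then the opening in per cent of the stroke, from 0 (shut) to 100 (fully open). In form: [[[ax, ay, az, dx, dy, dz, gripper], ...]]. A call has exactly 5 rows; each row shifts and turns the commanded pose from where the row before left it, along the tool's axes as they then stand; what a row does not reach is not made up. A row lasts 1/8 s, in which the tool goes at most 62.5 mm and 10.7 degrees, less where a joint would pass 70% of its speed; a pose out of reach is approached as far as the arm can. A call with a gripper value outside its range is refused whole. The fingers move at their own pace and stop on an object; FORCE is the grip in N (left out, the last holds). Time passes only in rows, so rows that do not move let the fingers close, or fill a call up. It gives the time, the measured TCP pose, the force and the opening at its end, in the units of the state.
- robot.get_obs(): the state, without advancing time (a new reading comes with each control period).
- robot.camera(name): name is "scene" or "side" or "wrist"; returns a dict with "img" (384x512x3 uint8, red, green, blue), "K" (3x3 intrinsics, pixels), "R" (3x3) and "t" (3): a world point X has camera coordinates R X + t; the wrist camera has in their place "T_tool_cam" (4x4, takes a point from camera to tool coordinates, whose origin is the TCP and whose axes are the tool frame's). Camera axes: x right, y down, z forward; pixel columns grow to the right and rows downward; lengths in m; the calibration is good to about 2 mm. A picture is of the moment at which its call begins: read the wrist's pose just before it. There is no depth.
- robot.hand_in(): hands the job in, once; it reports no verdict.
Trained networks look in a picture, given as the dict that the camera call returned (one of the last four; its "shot" number tells which), for a name from the list of things; names that differ only in an ending like _2 or _b are one class to them, and where a whole thing is asked for, a point or a joint stands for the part that bears it (a point fixed in the world has none). Each returns a list of dicts, best first, with "conf" (0 to 1); they miss things now and then, are a little off and sometimes report something else, mostly with a low value. They report only what shows in the picture. A call takes as long as a camera call. They do not tell look-alikes from the thing itself.
- robot.spot_in(picture, thing): "at" ([row, column] in pixels, amid what is visible of it).
The state is a dict: "time": time; "q": joint angles; "joint_velocities": joint speeds; "joint_torque": joint torques, N m; "position": TCP position; "tool_rot": TCP orientation; "ft_force": force on the tool from outside, world axes, zero at the start; "moment": the same for the moment, N m; "grip_width": finger opening in m.
Only numpy, scipy, OpenCV 4.12 (cv2) and the standard library are available. Lean on these libraries where they do the work, as an engineer would, in place of code of your own. Each camera call takes 0.05 s, during which the arm holds its last target.

### The job

Put the two loose jars back into the two empty rings of the revolving jar stand, one at a time, standing them on its tray and not dropping them in. Then turn the stand until the honey jar (the one with the dipper sticking up through its lid) is straight at the front, on the side facing the worktop's front edge where the robot stands, and finish with the stand's wooden T handle still gripped so that the stand is held still there for me. The jars already in the stand stay in their rings, and the juicer, funnel and tumblers are left alone.

Things in the scene. Friction and masses are not known exactly. Their poses are not given: they have to be found in the camera images.
- carousel: Turning part of the revolving jar stand: round wooden tray 280 mm across, its top 28 mm above the worktop, with five steel wire rings 72 degrees apart, centres 100 mm from the axis. A 12 mm post at the centre carries the T handle. It turns endlessly either way with light friction (0.05 N m) and stays where left; its foot is fixed. Origin on the axis at worktop height, z up; x and y turn with it.
- handle: Wooden T handle on the post, fixed to the turning part: a bar 70 mm long (own x), 16 mm thick (own y), 24 mm high, from 141 to 165 mm above the worktop. Origin at its middle, on the turning axis. Gripped across the 16 mm from above it turns the stand. Besides the post nothing within 70 mm of the axis is higher than the ring wires.
- empty_ring_1 (a point): Centre of one of the two rings empty at the start, on the tray's top (28 mm above the worktop); turns with the stand. A ring is 54 mm wide inside; its wire, 4 mm thick, lies 56 mm above the worktop. A jar goes in from above and stands on the tray.
- empty_ring_2 (a point): Centre of the other ring that is empty at the start, on the tray's top; turns with the stand.
- front (a point): The front spot: 100 mm from the stand's axis straight towards the worktop's front edge (the -x direction), at the height of the tray's top. It does not turn.
- honey_jar: Honey jar standing in one ring of the stand: white ceramic, 46 mm in diameter, with a low domed white lid (top 85 mm above the foot) and a wooden dipper handle, 8 mm thick with a 16 mm ball end, sticking up slantwise through the lid to 136 mm above the foot and 16 mm to one side. 170 g. Origin at the centre of its foot, z up.
- jar_a: Loose jar standing on the worktop: white ceramic, 46 mm in diameter, straight walls from 7 to 66 mm above its foot (the foot edge is chamfered to 39 mm), flat wooden lid 44 mm across from 71 to 85 mm. 120 to 220 g. Origin at the centre of its foot, z up.
- jar_b: The other loose jar standing on the worktop, the same as jar_a.
- jar_c: A jar the same as jar_a that already stands in a ring of the stand.
- jar_d: Another jar the same as jar_a that already stands in a ring of the stand.
- juicer: Cast aluminium lever juicer, fixed: base 250 by 150 mm, column 250 mm high, hinged arm raised forward to about 400 mm. Stands to the left of the stand; bystander. Origin at the centre of its base, on the worktop.
- funnel: Stainless steel funnel standing on its mouth, 124 mm across and 125 mm high; bystander. Origin at the centre of its mouth, on the worktop.
- tumbler_1: Small glass tumbler, 68 mm across the rim and 85 mm high; bystander. Origin at the centre of its foot.
- tumbler_2: The other glass tumbler, the same; bystander.
Things that resemble listed ones, but are neither listed nor needed, are in the scene too. What is shaped like the jar_b but pink is not meant.

How it is judged:
On the way, in this order (a step that is already met when the one before it is completed fails the run):
1. one loose jar stands in an empty ring, let go ((((horizontal distance between jar_a and empty_ring_1 below 0.01 m or horizontal distance between jar_a and empty_ring_2 below 0.01 m) and z of jar_a in the frame of carousel below 0.034 m and angle between jar_a's own z axis and vertical below 0.12 rad and contact force between the fingers and jar_a below 0.1 N) or ((horizontal distance between jar_b and empty_ring_1 below 0.01 m or horizontal distance between jar_b and empty_ring_2 below 0.01 m) and z of jar_b in the frame of carousel below 0.034 m and angle between jar_b's own z axis and vertical below 0.12 rad and contact force between the fingers and jar_b below 0.1 N))), for 0.2 s.
2. both loose jars stand in the two rings, let go ((horizontal distance between jar_a and empty_ring_1 below 0.01 m or horizontal distance between jar_a and empty_ring_2 below 0.01 m) and z of each of jar_a, jar_b in the frame of carousel below 0.034 m and angle between each of jar_a, jar_b's own z axis and vertical below 0.12 rad and contact force between the fingers and jar_a below 0.1 N and (horizontal distance between jar_b and empty_ring_1 below 0.01 m or horizontal distance between jar_b and empty_ring_2 below 0.01 m) and contact force between the fingers and jar_b below 0.1 N), for 0.2 s.
3. the honey jar is at the front, the stand still and held by its T handle (horizontal distance between honey_jar and front below 0.02 m and angular speed of carousel below 0.08 rad/s and contact force between the fingers and handle above 2 N), for 0.3 s.
At the end, for the whole second after the job is handed in: Both loose jars stand upright on the tray in the once empty rings (10 mm off centre, 6 mm up, 0.12 rad at most), untouched; the other three stand in theirs; the honey jar is within 20 mm of the front spot; the stand turns under 0.08 rad/s and the fingers grip the T handle with over 2 N (all of step 2 and all of step 3 and z of each of honey_jar, jar_c, jar_d in the frame of carousel below 0.034 m and angle between each of honey_jar, jar_c, jar_d's own z axis and vertical below 0.12 rad); the arm keeps its last pose, push and grip.
It fails at once if a jar is dropped: out of the fingers and falling faster than 0.7 m/s (a fall of over 25 mm) ((linear speed of jar_a above 0.7 m/s and contact force between the fingers and jar_a below 0.05 N) or (linear speed of jar_b above 0.7 m/s and contact force between the fingers and jar_b below 0.05 N)).
It fails at once if a jar is knocked over (angle between any of jar_a, jar_b, honey_jar, jar_c, jar_d's own z axis and vertical above 0.8 rad).
It fails at once if a jar that was already in the stand is lifted out of its ring (z of any of honey_jar, jar_c, jar_d in the frame of carousel above 0.05 m).
It fails at once if the funnel or a tumbler is moved more than 20 mm, or the juicer is bumped (distance of any of funnel, tumbler_1, tumbler_2 from where it was at the start of the episode above 0.02 m or contact force between any of the arm, the fingers and juicer above 2 N).
It also fails if it takes over 72 s, if anything falls off the work surface, if the arm or the gripper's body presses on something with over 40 N, if the wrist force passes 120 N, or if a joint passes its speed limit or range.

## Working session

There is one attempt and no reset: what is moved stays moved. The work goes in short steps, Python scripts to look and compute and a shell command to move; the robot and the scene stay as the last step left them, time stands still between calls to the robot, and variables do not carry over. Pictures are saved under pics/ and viewed, and the job is handed in when it is done.

```bash
ls; mkdir -p pics; python3 - <<'E'
from rig import robot
import cv2
o=robot.get_obs();print(o)
for n in ("scene","side","wrist"):
    p=robot.camera(n);cv2.imwrite(f"pics/{n}0.png",cv2.cvtColor(p["img"],cv2.COLOR_RGB2BGR))
    print(n,{k:p[k].tolist() for k in p if k in("K","R","t","T_tool_cam")})
    for th in ("carousel","handle","honey_jar","jar_a","empty_ring_1","funnel","tumbler_1","juicer"):
        print(th,[(d["at"],round(d["conf"],2)) for d in robot.spot_in(p,th)])
E
```

```text
pics
{'time': 0.0, 'q': array([-1.78484487e-01,  5.28480729e-01,  1.43390694e+00, -1.63906954e-06,
        1.18137833e+00, -1.78502942e-01]), 'joint_velocities': array([ 0.00022037,  0.00047584, -0.00085411, -0.00166398, -0.000754  ,
        0.00012335]), 'joint_torque': array([-5.45745443e-04, -4.40045428e+01, -1.76593530e+01,  6.32597599e-02,
        5.83207863e-02, -1.53719384e-04]), 'position': array([6.24285288e-01, 1.67637963e-04, 2.29561187e-01]), 'tool_rot': array([-0.50044315,  0.5006258 , -0.49936407,  0.4995658 ]), 'ft_force': array([ 0.00940978, -0.75198769,  0.84535658]), 'moment': array([ 0.05327367, -0.03650248,  0.02071945]), 'grip_width': 0.08704775877275882}
scene {'K': [[374.0006121250803, 0.0, 254.5087037581949], [0.0, 374.0006121250803, 189.96359202166278], [0.0, 0.0, 1.0]], 'R': [[0.18954122427841355, 0.9818674837466079, -0.003220040394921295], [0.7545185692295362, -0.14775045331118367, -0.6394306312917405], [-0.6283119074049561, 0.11876888442451806, -0.7688420508177876]], 't': [-0.21065160653883638, -0.3041194747539283, 1.3715916033687001]}
carousel [([229.7, 2
[... 1194 characters left out ...]
6], 0.65)]
juicer [([307.0, 197.0], 0.89)]
wrist {'K': [[269.21486361625665, 0.0, 253.36199668709943], [0.0, 269.21486361625665, 189.3104072239888], [0.0, 0.0, 1.0]], 'T_tool_cam': [[0.0012219102265805142, 0.9612236298353589, 0.27576736641875094, -0.0748379782086984], [0.00011837670198596647, -0.2757677093931287, 0.9612243007971767, -0.15378963182403768], [0.9999992464608924, -0.0011418853718297667, -0.00045074986743908824, -0.0005600623335475508], [0.0, 0.0, 0.0, 1.0]]}
carousel [([120.8, 178.9], 0.65)]
handle [([141.7, 154.6], 0.73)]
honey_jar [([56.6, 238.8], 0.6)]
jar_a [([174.4, 263.4], 0.91), ([215.4, 181.5], 0.76)]
empty_ring_1 [([119.7, 180.6], 0.62)]
funnel []
tumbler_1 []
juicer []
```

View pics/scene0.png

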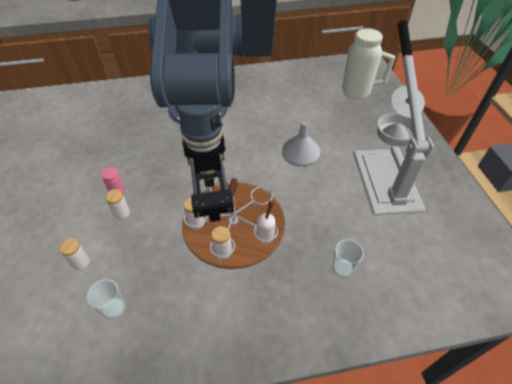

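View pics/side0.png

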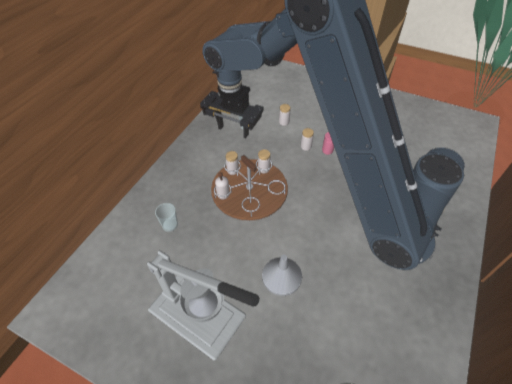

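View pics/wrist0.png

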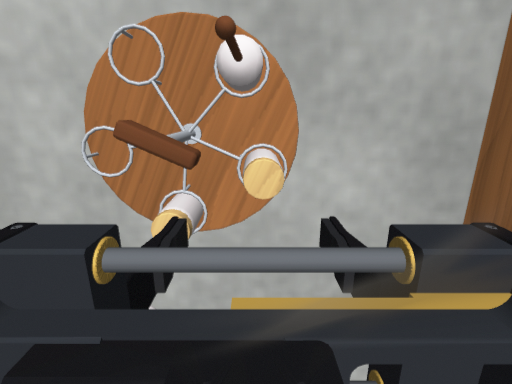

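The scene shows the stand at about (228,235), with the honey jar and its dipper at (225,265). Two jars stand in the near and left rings. The empty rings are at about (195,262) and (188,235).

What could be taken for a loose jar in the scene view:
- White jars with wooden lids at (204,118) and (254,75): these fit the description.
- Pink jar at (180,113): not meant.
- Jars in the stand at (212,193) and (240,221): already placed.

I'll check the choice in a close crop and compute positions.

```bash
cat > h.py <<'E'
import numpy as np, cv2
from scipy.spatial.transform import Rotation as Ro
from rig import robot
def pose():
    o=robot.get_obs(); T=np.eye(4);T[:3,:3]=Ro.from_quat(o["tool_rot"]).as_matrix();T[:3,3]=o["position"];return T
def snap(n,f=None):
    T=pose();p=robot.camera(n)
    if n=="wrist":
        W=T@p["T_tool_cam"];p["R"]=W[:3,:3].T;p["t"]=-p["R"]@W[:3,3]
    if f: cv2.imwrite("pics/"+f,cv2.cvtColor(p["img"],cv2.COLOR_RGB2BGR))
    return p
def ray(p,rc,z):
    d=p["R"].T@np.linalg.inv(p["K"])@np.array([rc[1],rc[0],1.]);c=-p["R"].T@p["t"]
    return (c+d*(z-c[2])/d[2])[:2]
def proj(p,X):
    c=(p["R"]@np.atleast_2d(X).T).T+p["t"];u=c@p["K"].T;return u[:,:2]/u[:,2:]
E
python3 - <<'E'
from h import *
print(pose().round(3))
s=snap("scene");d=snap("side");w=snap("wrist")
for rc in [(203,117),(254,74)]: print("scene jar mid",ray(s,rc,.045))
for rc in [(139,308),(116,284)]: print("side jar mid",ray(d,rc,.045))
print("axis",ray(s,(222,234),.028),ray(d,(193,250),.028),ray(w,(120.8,189),.028))
print("funnel",ray(s,(151,305),.05),"tumb",ray(s,(294,106),.04),ray(s,(255,345),.04),"juicer",ray(s,(180,390),.0))
out=[]
for p,(r,c) in [(s,(165,80)),(s,(225,50)),(d,(90,260)),]:
    out.append(cv2.resize(cv2.cvtColor(p["img"][r:r+66,c:c+88],cv2.COLOR_RGB2BGR),None,fx=4.5,fy=4.5,interpolation=cv2.INTER_CUBIC))
out.append(cv2.resize(cv2.cvtColor(w["img"][0:240,60:380],cv2.COLOR_RGB2BGR),(396,297),interpolation=cv2.INTER_CUBIC))
cv2.imwrite("pics/c1.png",np.vstack([np.hstack(out[:2]),np.hstack(out[2:])]))
E
```

```text
[[-0.    -0.     1.     0.625]
 [-1.    -0.    -0.     0.   ]
 [ 0.    -1.    -0.     0.231]
 [ 0.     0.     0.     1.   ]]
scene jar mid [ 0.43868842 -0.25604502]
scene jar mid [ 0.58259135 -0.35436047]
side jar mid [ 0.43821266 -0.25741112]
side jar mid [ 0.57985081 -0.34384687]
axis [0.55155613 0.05177197] [0.52874145 0.07511746] [0.54175374 0.0642064 ]
funnel [0.34635397 0.30622736] tumb [ 0.70330433 -0.27159456] [0.71139797 0.30658391] juicer [0.46949299 0.54502397]
```

View pics/c1.png

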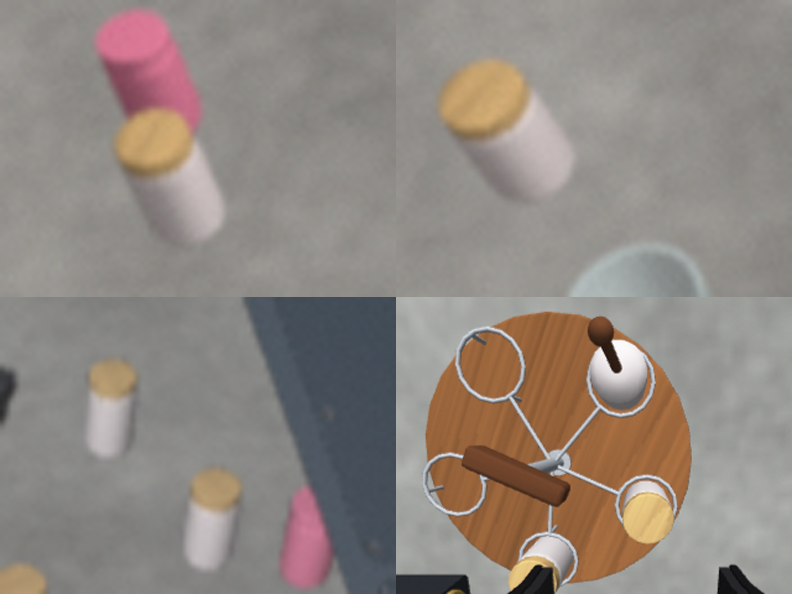

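The crops confirm it: both chosen jars are white with wooden lids, and the pink one stands behind the nearer jar. Next I compute precise positions.

```bash
python3 - <<'E'
from h import *
from scipy.optimize import least_squares
s=snap("scene");d=snap("side");w=snap("wrist")
print("near",ray(s,(195.7,114.2),.085),ray(d,(132.2,307.3),.085))
print("far",ray(s,(245.7,69.8),.085),ray(d,(107.6,284.9),.085))
px=np.array([[136,54.1],[107.7,151.1],[241.8,62.2],[262.8,167.3],[183.6,212.5]])
P=np.array([ray(w,(b,a),.056) for a,b in px]);print(P.round(4))
ang=[0,1,-1,-2,2]
def m(v,q): 
    a=v[2]+q*np.array(ang)*np.deg2rad(72);return np.c_[v[0]+.1*np.cos(a),v[1]+.1*np.sin(a)]
for q in (1,-1):
  for a0 in (0,2,4):
    r=least_squares(lambda v:(m(v,q)-P).ravel(),[.54,.06,a0]);print(q,r.x,r.cost)
    if r.cost<2e-4: v=r.x;Q=m(v,q)
print(Q.round(4),(Q-P).round(4))
# check: overlay
def draw(p,f,sc=1.5):
    im=cv2.resize(cv2.cvtColor(p["img"],cv2.COLOR_RGB2BGR),None,fx=sc,fy=sc)
    t=np.linspace(0,6.28,60)
    for c,r,z in [(v[:2],.14,.028)]+[(c,.029,.056) for c in Q]:
        u=proj(p,np.c_[c[0]+r*np.cos(t),c[1]+r*np.sin(t),t*0+z])*sc
        cv2.polylines(im,[u.astype(int)],True,(0,255,0),1)
    cv2.imwrite("pics/"+f,im)
draw(w,"ow.png");draw(s,"os.png");draw(d,"od.png")
hb=[ray(w,(128,118),.16),ray(w,(155,195),.16)];print("handle ends",hb)
E
```

```text
near [ 0.44602646 -0.25186864] [ 0.44291482 -0.25073987]
far [ 0.58398753 -0.34950252] [ 0.5806159  -0.34971039]
[[ 0.4943  0.1368]
 [ 0.4467  0.0294]
 [ 0.6115  0.1285]
 [ 0.636   0.0091]
 [ 0.5335 -0.0506]]
1 [0.54439744 0.05063573 2.09832428] 8.155864053043449e-06
1 [0.54439744 0.05063573 2.09832433] 8.155864053172006e-06
1 [0.54439744 0.05063573 2.09832418] 8.155864053207382e-06
-1 [0.54439744 0.05063573 0.43446001] 0.049989276790244945
-1 [0.54439744 0.05063573 0.55228323] 0.04999141909597669
-1 [0.54439744 0.05063573 6.26216864] 0.05004551521831188
[[ 0.4941  0.137 ]
 [ 0.4467  0.0295]
 [ 0.611   0.1252]
 [ 0.6359  0.0103]
 [ 0.5343 -0.0489]] [[-0.0002  0.0002]
 [-0.0001  0.0001]
 [-0.0005 -0.0033]
 [-0.0001  0.0013]
 [ 0.0009  0.0017]]
handle ends [array([0.51422155, 0.06256191]), array([0.57553966, 0.04043831])]
```

View pics/ow.png

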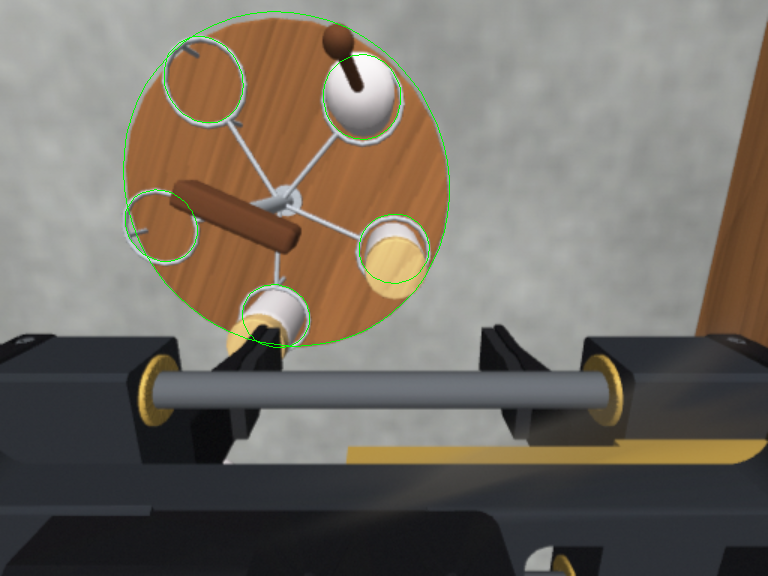

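View pics/os.png

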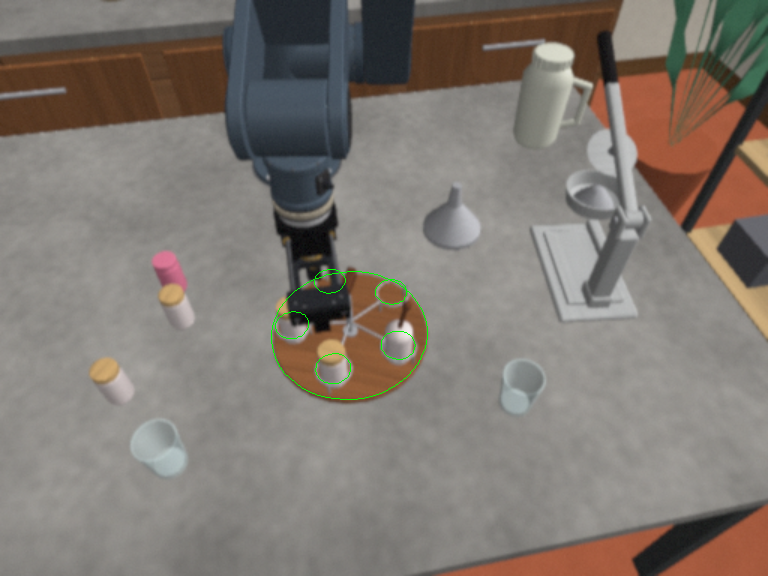

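View pics/od.png

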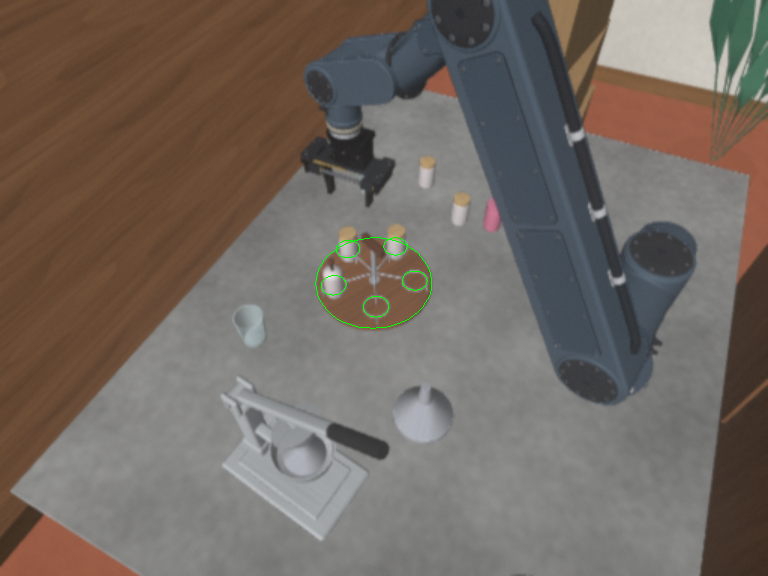

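The overlays fit: the stand axis is near (0.544, 0.051), with empty rings at (0.494, 0.137) and (0.447, 0.030). The honey jar sits at 48° and the T bar lies at -20°. The loose jars are at (0.4445, -0.251) and (0.582, -0.3495). I'll start with the nearer jar, with the jaws turned to -78° so they end up tangential at the second empty ring.

```bash
python3 -m crank '[[[0,0,0,0.0502,0,-0.036,100],[0,0,0,0.0502,0,-0.036,100],[0,0,0,0.0502,0,-0.036,100],[0,0,0,0.0502,0,-0.036,100],[0,0,0,0.0502,0,-0.036,100]]]' 15
python3 -m crank '[[[0,10,0,0,0,0,100],[0,10,0,0,0,0,100],[0,10,0,0,0,0,100],[0,10,0,0,0,0,100],[0,10,0,0,0,0,100]]]'
python3 -m crank '[[[0,10,0,0,0,0,100],[0,10,0,0,0,0,100],[0,8,0,0,0,0,100],[0,0,0,0,0,0,100],[0,0,0,0,0,0,100]]]'
python3 - <<'E'
from h import *
print(pose().round(4))
for i in range(3):print(robot.get_obs()["position"])
w=snap("wrist","w1.png")
for X in [(.4445,-.2513),(.582,-.3495)]:print(proj(w,[X[0],X[1],.085]))
print(robot.spot_in(w,"jar_a"))
E
```

```text
time: 2.28
position: [0.4439, -0.2525, 0.2309]
tool_rot: [0.5, -0.5, 0.5, -0.5]
ft_force: [-0.0, -1.4, -0.1]
grip_width: 0.087
time: 2.9
position: [0.445, -0.2511, 0.2307]
tool_rot: [0.24, -0.665, 0.665, -0.24]
ft_force: [0.3, -0.4, -0.1]
grip_width: 0.0867
time: 3.52
position: [0.445, -0.251, 0.2306]
tool_rot: [0.075, -0.703, 0.703, -0.075]
ft_force: [-0.3, 0.2, -0.3]
grip_width: 0.0869
[[-9.777e-01  1.000e-04  2.099e-01  4.450e-01]
 [-2.099e-01 -1.000e-04 -9.777e-01 -2.510e-01]
 [-1.000e-04 -1.000e+00  1.000e-04  2.306e-01]
 [ 0.000e+00  0.000e+00  0.000e+00  1.000e+00]]
[ 0.44497643 -0.25096914  0.23062439]
[ 0.44497643 -0.25096914  0.23062439]
[ 0.44497643 -0.25096914  0.23062439]
[[253.08378506 180.5184211 ]]
[[374.13891113  73.11820188]]
[{'at': [79.9, 365.6], 'conf': 0.87}, {'at': [177.4, 258.6], 'conf': 0.72}, {'at': [58.0, 75.5], 'conf': 0.68}, {'at': [234.0, 255.5], 'conf': 0.62}]
```

View pics/w1.png

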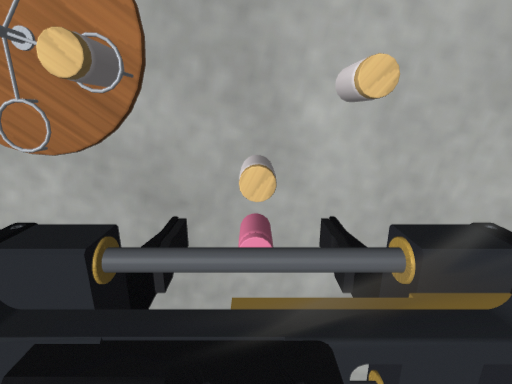

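The wrist view shows the jar at (182,257), the far jar at (75,377) and the pink one below at (235,256). I'll refine the lid centres by colour.

```bash
cat >> h.py <<'E'
def lids(p,z=.085,amin=30):
    hsv=cv2.cvtColor(p["img"],cv2.COLOR_RGB2HSV)
    m=cv2.inRange(hsv,(14,90,130),(28,190,255))
    n,l,s,c=cv2.connectedComponentsWithStats(m)
    for i in range(1,n):
        if s[i,4]>=amin:
            cs,_=cv2.findContours((l==i).astype(np.uint8),cv2.RETR_EXTERNAL,cv2.CHAIN_APPROX_NONE)
            e=cv2.minAreaRect(cs[0])
            print("lid px(row,col)",c[i][::-1].round(1),"bbox",s[i].tolist(),"xy",ray(p,c[i][::-1],z).round(4))
E
python3 - <<'E'
from h import *
print(pose()[:3,3])
for n in ("wrist","scene","side"): print(n);lids(snap(n),amin=25)
E
```

```text
[ 0.4449811  -0.25099223  0.23058975]
wrist
lid px(row,col) [51.6 58.9] bbox [35, 25, 49, 54, 1961] xy [ 0.5348 -0.0319]
lid px(row,col) [ 75.3 376.9] bbox [354, 53, 46, 45, 1548] xy [ 0.5805 -0.353 ]
lid px(row,col) [183. 257.] bbox [239, 165, 37, 37, 1063] xy [ 0.4426 -0.2564]
lid px(row,col) [260.1 404.8] bbox [389, 238, 26, 45, 545] xy [ 0.3835 -0.4584]
lid px(row,col) [263.5  94.8] bbox [93, 245, 6, 37, 96] xy [ 0.2983 -0.0793]
lid px(row,col) [377.4 374.7] bbox [369, 371, 14, 13, 90] xy [ 0.194  -0.4843]
scene
lid px(row,col) [101.8 504.6] bbox [493, 93, 19, 24, 270] xy [0.2828 1.0105]
lid px(row,col) [183.2 487.8] bbox [459, 150, 53, 76, 1053] xy [0.597  0.7476]
lid px(row,col) [196.2 113.6] bbox [106, 190, 16, 14, 176] xy [ 0.4476 -0.2534]
lid px(row,col) [204.2 192.9] bbox [184, 197, 19, 16, 203] xy [ 0.515  -0.0485]
lid px(row,col) [233.5 220.3] bbox [211, 225, 20, 18, 262] xy [0.6187 0.0097]
lid px(row,col) [246.7  69. ] bbox [60, 239, 19, 17, 239] xy [ 0.5866 -0.3511]
side
lid px(row,col) [  1.5 322.7] bbox [317, 0, 14, 5, 55] xy [ 0.7634 -1.316 ]
lid px(row,col) [ 57.4 330.6] bbox [328, 39, 5, 33, 113] xy [ 0.5332 -0.7865]
lid px(row,col) [107.7 284.7] bbox [281, 105, 9, 7, 46] xy [ 0.5812 -0.3486]
lid px(row,col) [132.5 307.7] bbox [304, 129, 9, 8, 53] xy [ 0.4411 -0.2499]
lid px(row,col) [154.4 263.5] bbox [259, 150, 10, 9, 69] xy [ 0.5445 -0.0689]
lid px(row,col) [155.8 231.3] bbox [227, 152, 10, 9, 70] xy [ 0.6481 -0.0107]
```

```bash
python3 -m crank '[[[0,0,0,0.002,0.05,0.0026,100],[0,0,0,0,0.05,0,100],[0,0,0,0,0.05,0,100],[0,0,0,0,0.0376,0,100],[0,0,0,0,0,0,100]]]' 15
python3 - <<'E'
from h import *
print(pose()[:3,3]);w=snap("wrist","w2.png");snap("side","d2.png")
E
```

```text
time: 4.4
position: [0.442, -0.2526, 0.0406]
tool_rot: [-0.075, 0.705, -0.702, 0.072]
ft_force: [-0.1, -0.0, 0.5]
grip_width: 0.0873
[ 0.44202076 -0.25264616  0.0406154 ]
```

View pics/w2.png

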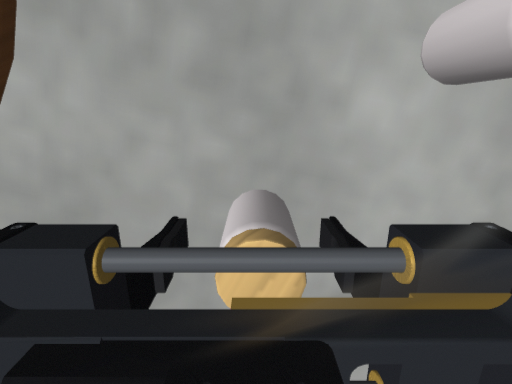

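The jar is between the fingers, about 3 mm off centre. Closing.

```bash
python3 -m crank '[[[0,0,0,0,0,0,30],[0,0,0,0,0,0,30],[0,0,0,0,0,0,30],[0,0,0,0,0,0,30],[0,0,0,0,0,0,30]]]' 20
python3 - <<'E'
from h import *
T=pose();print(T[:3,3]);w=snap("wrist","w3.png");lids(w)
print(proj(w,[[T[0,3],T[1,3],.085]]))
E
```

```text
time: 5.12
position: [0.4441, -0.2546, 0.0433]
tool_rot: [0.074, -0.703, 0.704, -0.074]
ft_force: [1.3, -0.1, -0.5]
grip_width: 0.0456
[ 0.44406622 -0.25457681  0.04325194]
lid px(row,col) [ 29.1 509.8] bbox [508, 10, 4, 37, 117] xy [ 0.5658 -0.3263]
lid px(row,col) [239.7 245.6] bbox [219, 229, 58, 18, 632] xy [ 0.4616 -0.2475]
lid px(row,col) [260.5 339.3] bbox [330, 237, 16, 47, 376] xy [ 0.4601 -0.2926]
lid px(row,col) [263.3 163.6] bbox [162, 243, 5, 39, 95] xy [ 0.4417 -0.2123]
lid px(row,col) [284.7 252.6] bbox [208, 272, 89, 26, 2129] xy [ 0.4389 -0.2555]
[[252.78730288 275.18987091]]
```

View pics/w3.png

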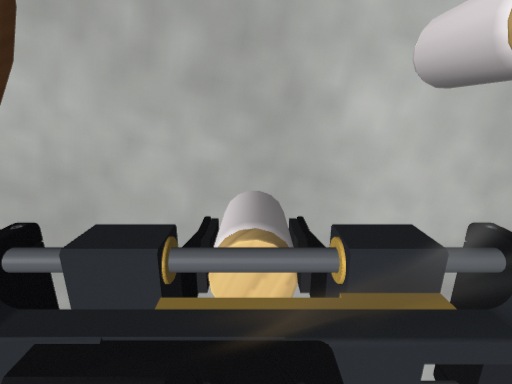

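Gripped at 45.6 mm with the lid centred. Lifting and moving halfway to look at the ring again.

```bash
python3 -m crank '[[[0,0,0,0,-0.02,0,30],[0,0,0,0,-0.045,0,30],[0,0,0,0,-0.045,0,30],[0,0,0,0,-0.045,0,30],[0,0,0,0,-0.042,0,30]]]' 20
python3 -m crank '[[[0,0,0,-0.006,0,-0.0277,30],[0,0,0,-0.006,0,-0.0277,30],[0,0,0,-0.006,0,-0.0277,30],[0,0,0,-0.006,0,-0.0277,30],[0,0,0,0,0,0,30]]]'
python3 - <<'E'
from h import *
T=pose();print(T.round(4));w=snap("wrist","w4.png")
E
```

```text
time: 5.8
position: [0.443, -0.2533, 0.2409]
tool_rot: [-0.074, 0.704, -0.703, 0.074]
ft_force: [-0.1, -1.2, -2.9]
grip_width: 0.0454
time: 6.42
position: [0.4426, -0.1383, 0.2393]
tool_rot: [-0.076, 0.704, -0.702, 0.074]
ft_force: [-0.4, -1.3, -2.3]
grip_width: 0.0455
[[-0.9776 -0.0028  0.2105  0.4426]
 [-0.2105  0.002  -0.9776 -0.1383]
 [ 0.0023 -1.     -0.0025  0.2393]
 [ 0.      0.      0.      1.    ]]
```

View pics/w4.png

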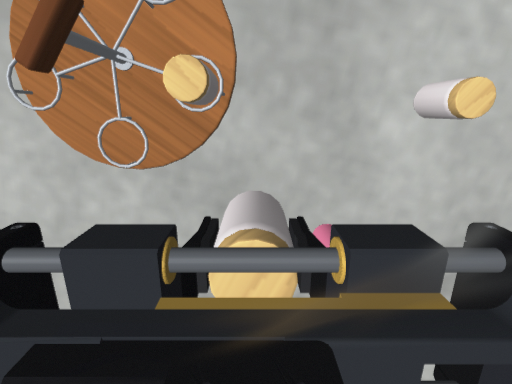

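The picture shows ring 2 at about (143,122), ring 1 at (80,35) and the hub at (59,122), with the jar held.

```bash
python3 - <<'E'
from h import *
w=snap("wrist")
for rc in [(143,122.3),(81,34)]:print(ray(w,rc,.056))
print("hub",ray(w,(59,122),.028),ray(w,(59,122),.06))
Q=np.array([[0.4941,0.137],[0.4467,.0295],[.6110,.1252],[.6359,.0103],[.5343,-.0489]])
sc=1.5;im=cv2.resize(cv2.cvtColor(w["img"],cv2.COLOR_RGB2BGR),None,fx=sc,fy=sc);t=np.linspace(0,6.28,60)
for c,r,z in [((.5444,.0506),.14,.028)]+[(c,.029,.056) for c in Q]:
    cv2.polylines(im,[(proj(w,np.c_[c[0]+r*np.cos(t),c[1]+r*np.sin(t),t*0+z])*sc).astype(int)],True,(0,255,0),1)
cv2.imwrite("pics/ow4.png",im[:300,:500])
E
```

```text
[0.4464556  0.02687911]
[0.49718588 0.13325341]
hub [0.54435616 0.04775118] [0.54192981 0.03266221]
```

View pics/ow4.png

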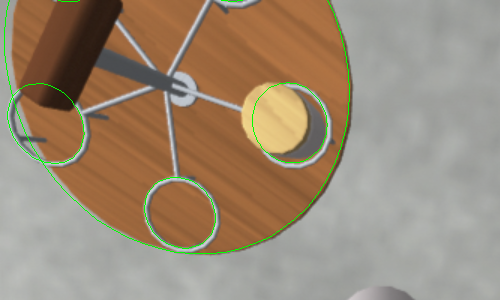

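```bash
python3 -m crank '[[[0,0,0,-0.008,0,-0.032,30],[0,0,0,-0.008,0,-0.032,30],[0,0,0,-0.0085,0,-0.0313,30],[0,0,0,0,0,0,30],[0,0,0,0,0,0,30]]]'
python3 - <<'E'
from h import *
T=pose();print(T.round(4));w=snap("wrist","w5.png")
Q=np.array([[0.4941,0.137],[0.4467,.0295],[.6110,.1252],[.6359,.0103],[.5343,-.0489]])
sc=1.5;im=cv2.resize(cv2.cvtColor(w["img"],cv2.COLOR_RGB2BGR),None,fx=sc,fy=sc);t=np.linspace(0,6.28,60)
for c,r,z in [((.5444,.0506),.14,.028)]+[(c,.029,.056) for c in Q]:
    cv2.polylines(im,[(proj(w,np.c_[c[0]+r*np.cos(t),c[1]+r*np.sin(t),t*0+z])*sc).astype(int)],True,(0,255,0),1)
cv2.imwrite("pics/ow5.png",im)
E
```

```text
time: 7.15
position: [0.4487, -0.0433, 0.2399]
tool_rot: [0.074, -0.703, 0.704, -0.074]
ft_force: [-0.9, -0.5, -1.7]
grip_width: 0.0451
[[-9.783e-01  5.000e-04  2.074e-01  4.487e-01]
 [-2.074e-01 -8.000e-04 -9.783e-01 -4.330e-02]
 [-4.000e-04 -1.000e+00  9.000e-04  2.399e-01]
 [ 0.000e+00  0.000e+00  0.000e+00  1.000e+00]]
```

View pics/ow5.png

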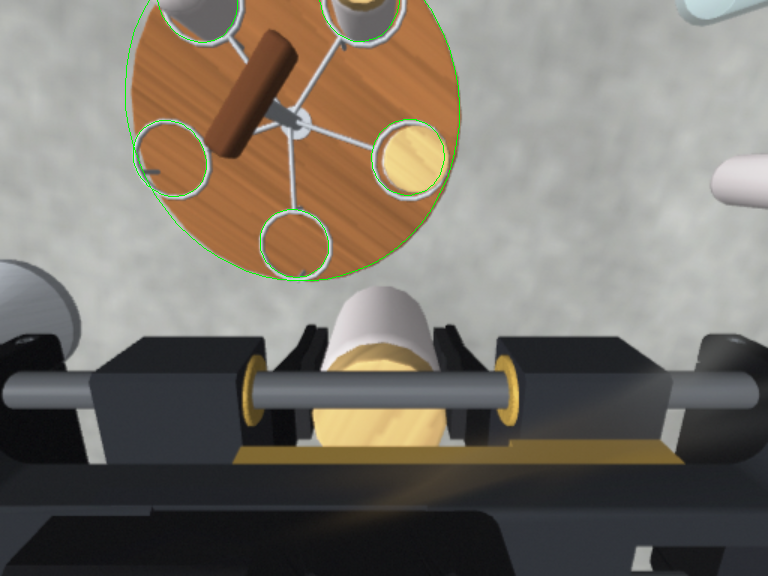

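The model fits this closer view well. Moving over ring 2.

```bash
python3 -m crank '[[[0,0,0,-0.0063,0,-0.0357,30],[0,0,0,-0.0063,0,-0.0357,30],[0,0,0,0,0.05,0,30],[0,0,0,0,0.05,0,30],[0,0,0,0,0,0,30]]]'
python3 - <<'E'
from h import *
T=pose();print(T.round(4));w=snap("wrist","w6.png");d=snap("side","d6.png");s=snap("scene")
o=[cv2.resize(cv2.cvtColor(p["img"][r:r+100,c:c+130],cv2.COLOR_RGB2BGR),None,fx=3,fy=3,interpolation=cv2.INTER_CUBIC) for p,r,c in ((d,110,200),(s,150,170))]
cv2.imwrite("pics/c6.png",np.hstack(o))
E
```

```text
time: 7.82
position: [0.4432, 0.0297, 0.1373]
tool_rot: [-0.076, 0.704, -0.702, 0.07]
ft_force: [0.6, -0.1, -1.7]
grip_width: 0.0452
[[-0.9784 -0.009   0.2064  0.4432]
 [-0.2065  0.0014 -0.9785  0.0297]
 [ 0.0085 -1.     -0.0033  0.1373]
 [ 0.      0.      0.      1.    ]]
```

View pics/c6.png

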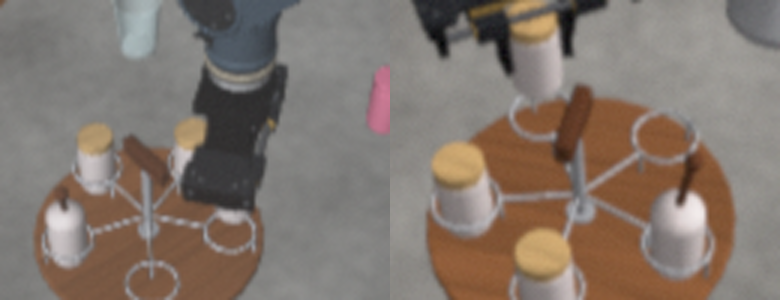

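View pics/w6.png

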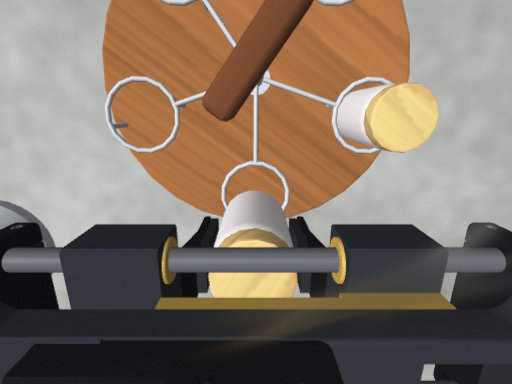

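The ring and the jar line up (columns 255 and 254). Settling before the insertion.

```bash
python3 -m crank '[[[0,0,0,0,0.02,0,30],[0,0,0,0,0,0,30],[0,0,0,0,0,0,30],[0,0,0,0,0,0,30],[0,0,0,0,0,0,30]]]'
python3 - <<'E'
from h import *
T=pose();print(T.round(4));w=snap("wrist")
c=T[:3,3]
for r in (.027,.029):
  pass
lo=[.4465,.0292]
sc=1.5;im=cv2.resize(cv2.cvtColor(w["img"],cv2.COLOR_RGB2BGR),None,fx=sc,fy=sc);t=np.linspace(0,6.28,90)
for cc,rr,z,col in [(lo,.029,.056,(0,255,0)),((c[0],c[1]),.0195,c[2]-.0433,(0,0,255)),((c[0],c[1]),.023,c[2]-.0433+.007,(255,0,0))]:
    cv2.polylines(im,[(proj(w,np.c_[cc[0]+rr*np.cos(t),cc[1]+rr*np.sin(t),t*0+z])*sc).astype(int)],True,col,1)
cv2.imwrite("pics/ow6.png",im)
E
```

```text
time: 8.6
position: [0.446, 0.0302, 0.1206]
tool_rot: [0.073, -0.703, 0.703, -0.074]
ft_force: [-0.3, 0.3, -2.6]
grip_width: 0.0454
[[-9.781e-01  1.300e-03  2.080e-01  4.460e-01]
 [-2.080e-01 -2.000e-04 -9.781e-01  3.020e-02]
 [-1.200e-03 -1.000e+00  5.000e-04  1.206e-01]
 [ 0.000e+00  0.000e+00  0.000e+00  1.000e+00]]
```

View pics/ow6.png

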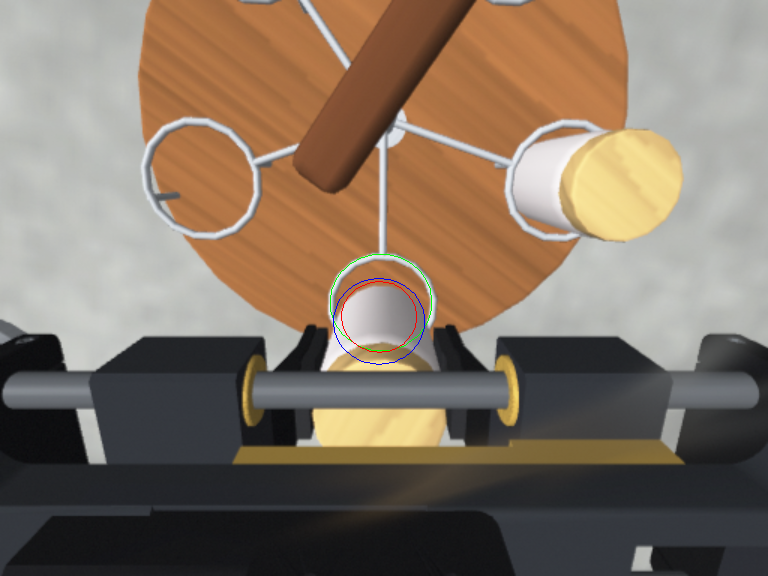

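Clearance looks good; I'll shift 1 mm and go down slowly.

```bash
python3 -m crank '[[[0,0,0,0,0.006,0.001,30],[0,0,0,0,0.010,0,30],[0,0,0,0,0.010,0,30],[0,0,0,0,0.010,0,30],[0,0,0,0,0.008,0,30]]]'
python3 -m crank '[[[0,0,0,0,0.003,0,30],[0,0,0,0,0.001,0,30],[0,0,0,0,0,0,30],[0,0,0,0,0,0,30],[0,0,0,0,0,0,30]]]'
python3 - <<'E'
from h import *
print(pose().round(4));snap("wrist","w7.png")
E
```

```text
time: 9.28
position: [0.4456, 0.0293, 0.075]
tool_rot: [-0.074, 0.703, -0.703, 0.074]
ft_force: [-0.6, -0.9, -1.5]
grip_width: 0.0454
time: 9.9
position: [0.446, 0.0292, 0.0722]
tool_rot: [0.074, -0.703, 0.703, -0.074]
ft_force: [-0.2, 0.8, -1.8]
grip_width: 0.0455
[[-9.781e-01  6.000e-04  2.080e-01  4.460e-01]
 [-2.080e-01 -1.000e-04 -9.781e-01  2.920e-02]
 [-6.000e-04 -1.000e+00  3.000e-04  7.220e-02]
 [ 0.000e+00  0.000e+00  0.000e+00  1.000e+00]]
```

View pics/w7.png

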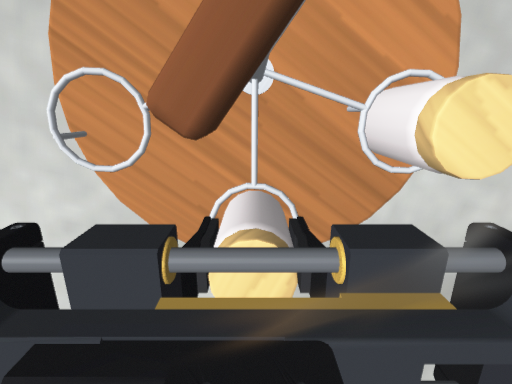

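```bash
python3 -m crank '[[[0,0,0,0,0.001,0,30],[0,0,0,0,0,0,30],[0,0,0,0,0,0,30],[0,0,0,0,0,0,30],[0,0,0,0,0,0,30]]]'
python3 - <<'E'
from h import *
print(pose()[:3,3])
E
```

```text
time: 10.58
position: [0.446, 0.0292, 0.0711]
tool_rot: [0.074, -0.703, 0.703, -0.074]
ft_force: [-0.2, 0.2, 4.5]
grip_width: 0.0455
[0.44599364 0.02919085 0.07113908]
```

Contact: the force went from -1.8 to +4.5 N, so the jar stands on the tray. Releasing and going straight up.

```bash
python3 -m crank '[[[0,0,0,0,0,0,80],[0,0,0,0,0,0,80],[0,0,0,0,0,0,80],[0,0,0,0,0,0,80],[0,0,0,0,0,0,80]]]'
python3 -m crank '[[[0,0,0,0,-0.02,0,80],[0,0,0,0,-0.04,0,80],[0,0,0,0,-0.055,0,80],[0,0,0,0,-0.055,0,80],[0,0,0,0,0,0,80]]]'
python3 - <<'E'
from h import *
print(pose().round(4));snap("wrist","w8.png");s=snap("scene","s8.png");lids(s)
E
```

```text
time: 11.2
position: [0.4458, 0.0292, 0.0709]
tool_rot: [-0.074, 0.703, -0.703, 0.074]
ft_force: [-0.6, 1.0, -0.3]
grip_width: 0.0692
time: 11.82
position: [0.4487, 0.0288, 0.245]
tool_rot: [0.07, -0.702, 0.704, -0.078]
ft_force: [-0.1, 0.1, 0.1]
grip_width: 0.0694
[[-0.978   0.0106  0.2081  0.4487]
 [-0.2082 -0.0019 -0.9781  0.0288]
 [-0.0099 -0.9999  0.0041  0.245 ]
 [ 0.      0.      0.      1.    ]]
lid px(row,col) [101.7 504.6] bbox [493, 93, 19, 24, 271] xy [0.2827 1.0107]
lid px(row,col) [183.3 487.9] bbox [459, 150, 53, 76, 1050] xy [0.5975 0.7476]
lid px(row,col) [174.6 218.7] bbox [211, 169, 16, 13, 152] xy [0.4242 0.0312]
lid px(row,col) [204.  192.9] bbox [184, 197, 19, 15, 204] xy [ 0.5143 -0.0485]
lid px(row,col) [233.6 220.3] bbox [211, 225, 20, 18, 258] xy [0.6191 0.0097]
lid px(row,col) [246.7  69. ] bbox [60, 239, 19, 17, 239] xy [ 0.5866 -0.3509]
```

View pics/w8.png

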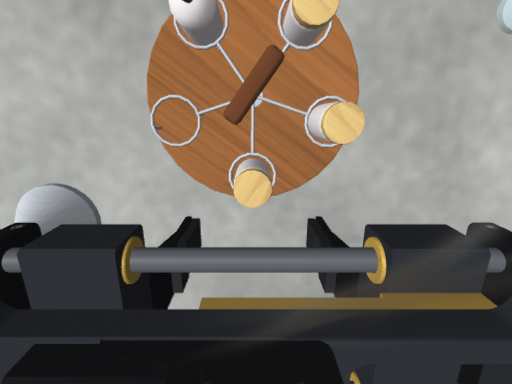

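View pics/s8.png

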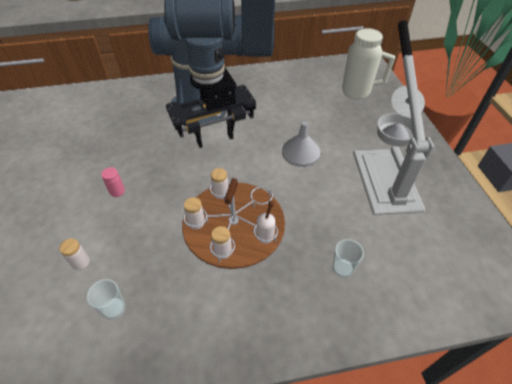

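The jar stands in ring 2 and the stand hasn't moved. Heading for the far jar.

```bash
python3 -m crank '[[[0,0,0,-0.0066,0,0.0502,80],[0,0,0,-0.0066,0,0.0502,80],[0,0,0,-0.0066,0,0.0502,80],[0,0,0,-0.0066,0,0.0502,80],[0,0,0,-0.0066,0,0.0502,100]]]'
python3 -m crank '[[[0,0,0,-0.0066,0,0.0502,100],[0,0,0,-0.0066,0,0.0502,100],[0,0,0,-0.0066,0,0.0502,100],[0,-9,0,0,0,0,100],[0,-9,0,0,0,0,100]]]'
python3 -m crank '[[[0,-9,0,0,0,0,100],[0,-9,0,0,0,0,100],[0,-9,0,0,0,0,100],[0,-9,0,0,0,0,100],[0,-9,0,0,0,0,100]]]'
python3 -m crank '[[[0,-9,0,0,0,0,100],[0,-9,0,0,0,0,100],[0,-9,0,0,0,0,100],[0,-9,0,0,0,0,100],[0,-9,0,0,0,0,100]]]'
python3 -m crank '[[[0,0,0,0,0,0,100],[0,0,0,0,0,0,100],[0,0,0,0,0,0,100],[0,0,0,0,0,0,100],[0,0,0,0,0,0,100]]]'
python3 - <<'E'
from h import *
print(pose().round(4));w=snap("wrist","w9.png");lids(w)
E
```

```text
time: 12.55
position: [0.5294, -0.2103, 0.2381]
tool_rot: [-0.075, 0.705, -0.702, 0.072]
ft_force: [0.7, 1.0, 0.7]
grip_width: 0.0743
time: 13.18
position: [0.5797, -0.3527, 0.2368]
tool_rot: [-0.186, 0.685, -0.681, 0.183]
ft_force: [-0.1, 0.5, 0.4]
grip_width: 0.0869
time: 13.8
position: [0.5798, -0.3517, 0.2373]
tool_rot: [-0.432, 0.562, -0.558, 0.431]
ft_force: [-0.6, 0.5, 1.0]
grip_width: 0.087
time: 14.42
position: [0.5797, -0.3517, 0.2373]
tool_rot: [-0.613, 0.354, -0.35, 0.614]
ft_force: [0.2, -0.5, -0.4]
grip_width: 0.087
time: 15.05
position: [0.581, -0.3526, 0.2411]
tool_rot: [0.612, -0.354, 0.354, -0.612]
ft_force: [0.8, 0.8, -0.5]
grip_width: 0.0871
[[ 4.997e-01  2.000e-04  8.662e-01  5.810e-01]
 [-8.662e-01 -2.000e-04  4.997e-01 -3.526e-01]
 [ 2.000e-04 -1.000e+00  1.000e-04  2.411e-01]
 [ 0.000e+00  0.000e+00  0.000e+00  1.000e+00]]
lid px(row,col) [178.7 253.2] bbox [236, 161, 36, 36, 1012] xy [ 0.5802 -0.3537]
lid px(row,col) [259.1  96.8] bbox [92, 238, 15, 44, 187] xy [ 0.4582 -0.5474]
lid px(row,col) [256.1 410.9] bbox [404, 239, 11, 37, 110] xy [ 0.8076 -0.3414]
lid px(row,col) [301.7 463.1] bbox [401, 294, 110, 15, 1123] xy [ 0.9134 -0.3605]
lid px(row,col) [302.7 285.3] bbox [231, 298, 117, 11, 1169] xy [ 0.7048 -0.4826]
```

View pics/w9.png

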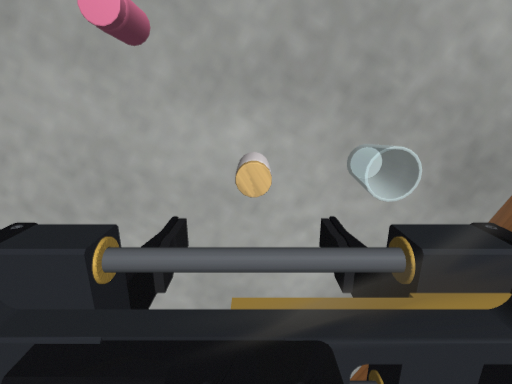

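The jar is centred at (179,253); the tumbler at (172,385) is about 110 mm clear to its rim. Descending and gripping.

```bash
python3 -m crank '[[[0,0,0,0.0006,0.05,0,100],[0,0,0,0,0.05,0,100],[0,0,0,0,0.05,0,100],[0,0,0,0,0.03,0,100],[0,0,0,0,0.0175,0,100]]]' 20
python3 -m crank '[[[0,0,0,0,0,0,100],[0,0,0,0,0,0,30],[0,0,0,0,0,0,30],[0,0,0,0,0,0,30],[0,0,0,0,0,0,30]]]'
python3 -m crank '[[[0,0,0,0,0,0,30],[0,0,0,0,0,0,30],[0,0,0,0,0,0,30],[0,0,0,0,0,0,30],[0,0,0,0,0,0,30]]]'
python3 - <<'E'
from h import *
print(pose().round(4));snap("wrist","w10.png")
E
```

```text
time: 15.72
position: [0.5806, -0.3526, 0.0416]
tool_rot: [-0.612, 0.354, -0.353, 0.612]
ft_force: [-0.2, -0.6, -0.2]
grip_width: 0.087
time: 16.35
position: [0.5815, -0.3533, 0.0441]
tool_rot: [0.612, -0.353, 0.354, -0.612]
ft_force: [0.4, 0.4, 0.6]
grip_width: 0.0551
time: 16.98
position: [0.5813, -0.3533, 0.0437]
tool_rot: [0.612, -0.353, 0.354, -0.612]
ft_force: [-0.8, -0.0, 2.7]
grip_width: 0.0457
[[ 5.000e-01  0.000e+00  8.660e-01  5.813e-01]
 [-8.660e-01 -2.000e-04  5.000e-01 -3.533e-01]
 [ 2.000e-04 -1.000e+00 -1.000e-04  4.370e-02]
 [ 0.000e+00  0.000e+00  0.000e+00  1.000e+00]]
```

View pics/w10.png

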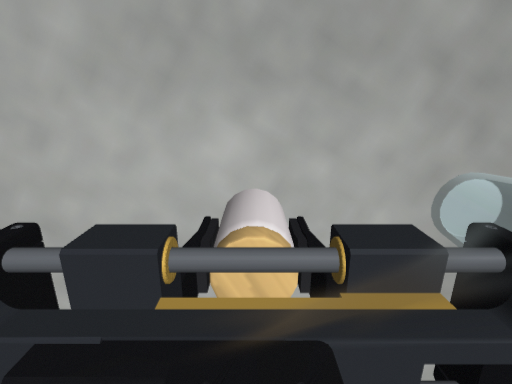

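Gripped at 45.7 mm, with the jar about 2 mm toward tool -x. Lifting and carrying it to ring 1.

```bash
python3 -m crank '[[[0,0,0,0,-0.02,0,30],[0,0,0,0,-0.045,0,30],[0,0,0,0,-0.05,0,30],[0,0,0,0,-0.05,0,30],[0,0,0,0,-0.041,0,30]]]'
python3 -m crank '[[[0,0,0,-0.0388,0,0.0141,30],[0,0,0,-0.0388,0,0.0141,30],[0,0,0,-0.0388,0,0.0141,30],[0,0,0,-0.0388,0,0.0141,30],[0,0,0,-0.0388,0,0.0141,30]]]'
python3 -m crank '[[[0,0,0,-0.0388,0,0.0141,30],[0,0,0,-0.0388,0,0.0141,30],[0,0,0,-0.0388,0,0.0141,30],[0,0,0,-0.0388,0,0.0141,30],[0,0,0,-0.0388,0,0.0141,30]]]'
python3 -m crank '[[[0,0,0,0,0,0,30],[0,0,0,0,0,0,30],[0,0,0,0,0,0,30],[0,0,0,0,0,0,30],[0,0,0,0,0,0,30]]]'
cat >> h.py <<'E'
def ov(p,f,C=(.5444,.0506),a0=2.0983,extra=()):
    sc=1.5;im=cv2.resize(cv2.cvtColor(p["img"],cv2.COLOR_RGB2BGR),None,fx=sc,fy=sc);t=np.linspace(0,6.28,90)
    L=[(C,.14,.028)]+[((C[0]+.1*np.cos(a0+k*1.2566),C[1]+.1*np.sin(a0+k*1.2566)),.029,.056) for k in range(5)]+list(extra)
    for c,r,z in L:
        cv2.polylines(im,[(proj(p,np.c_[c[0]+r*np.cos(t),c[1]+r*np.sin(t),t*0+z])*sc).astype(int)],True,(0,255,0),1)
    cv2.imwrite("pics/"+f,im)
E
python3 - <<'E'
from h import *
print(pose().round(4));ov(snap("wrist"),"w11.png")
E
```

```text
time: 17.65
position: [0.5816, -0.3531, 0.2527]
tool_rot: [0.612, -0.353, 0.354, -0.612]
ft_force: [0.5, -0.3, -2.3]
grip_width: 0.0455
time: 18.27
position: [0.5449, -0.1483, 0.2502]
tool_rot: [-0.612, 0.353, -0.354, 0.613]
ft_force: [0.1, -0.5, -1.3]
grip_width: 0.0457
time: 18.9
position: [0.509, 0.0549, 0.2503]
tool_rot: [-0.612, 0.353, -0.354, 0.613]
ft_force: [0.1, 0.8, -1.3]
grip_width: 0.0456
time: 19.52
position: [0.5095, 0.0527, 0.2494]
tool_rot: [0.612, -0.354, 0.354, -0.612]
ft_force: [-0.4, -0.2, -1.6]
grip_width: 0.0457
[[ 4.990e-01 -1.000e-04  8.666e-01  5.095e-01]
 [-8.666e-01 -0.000e+00  4.990e-01  5.270e-02]
 [-1.000e-04 -1.000e+00 -1.000e-04  2.494e-01]
 [ 0.000e+00  0.000e+00  0.000e+00  1.000e+00]]
```

View pics/w11.png

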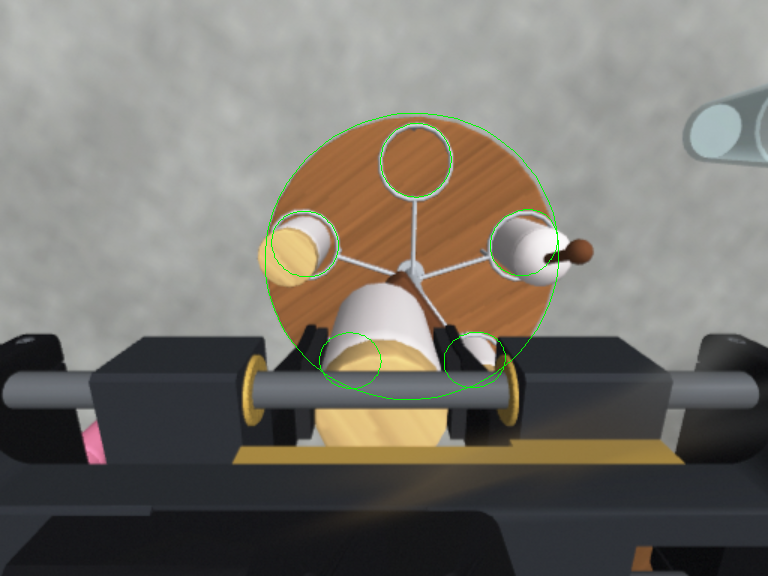

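Ring 1 matches the model. Moving over it and partway down.

```bash
python3 -m crank '[[[0,0,0,-0.0394,0,0.0144,30],[0,0,0,-0.0394,0,0.0144,30],[0,0,0,0,0.045,0,30],[0,0,0,0,0.045,0,30],[0,0,0,0,0.03,0,30]]]'
python3 -m crank '[[[0,0,0,0,0.008,0,30],[0,0,0,0,0,0,30],[0,0,0,0,0,0,30],[0,0,0,0,0,0,30],[0,0,0,0,0,0,30]]]'
python3 - <<'E'
from h import *
T=pose();print(T.round(4));c=T[:3,3]-.002*T[:3,0]
ov(snap("wrist"),"w12.png",extra=[(c[:2],.0195,c[2]-.0437)]);ov(snap("side"),"d12.png")
E
```

```text
time: 20.2
position: [0.4942, 0.1361, 0.1277]
tool_rot: [0.613, -0.354, 0.353, -0.612]
ft_force: [0.3, 0.4, -1.7]
grip_width: 0.0456
time: 20.82
position: [0.4954, 0.136, 0.1223]
tool_rot: [-0.612, 0.353, -0.354, 0.613]
ft_force: [-0.2, 0.6, -1.4]
grip_width: 0.0454
[[ 4.999e-01  1.700e-03  8.661e-01  4.954e-01]
 [-8.661e-01  1.000e-04  4.999e-01  1.360e-01]
 [ 7.000e-04 -1.000e+00  1.500e-03  1.223e-01]
 [ 0.000e+00  0.000e+00  0.000e+00  1.000e+00]]
```

View pics/w12.png

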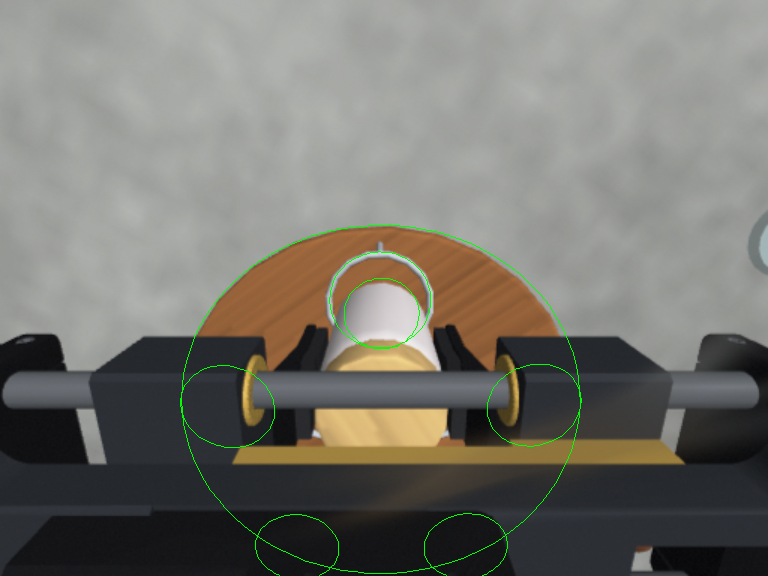

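View pics/d12.png

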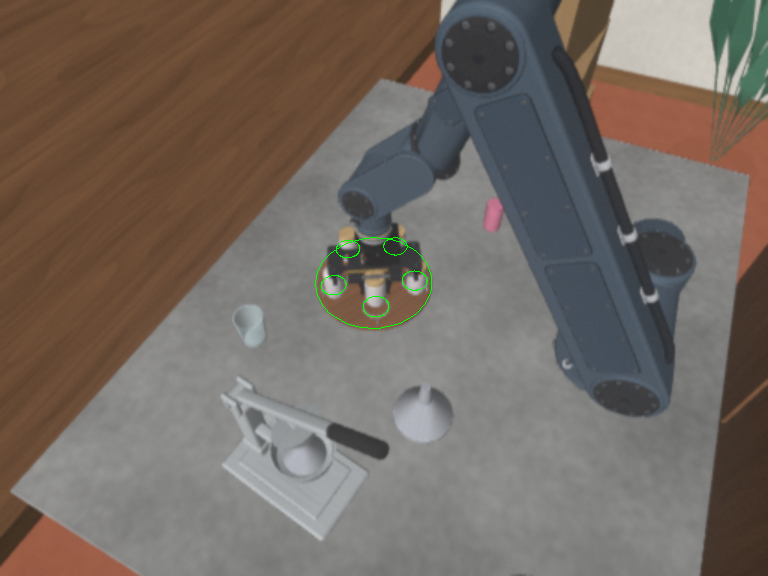

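Aligned to within about 1 mm: ring centre at column 380, jar at 382. Descending gently.

```bash
python3 -m crank '[[[0,0,0,0,0.006,-0.0008,30],[0,0,0,0,0.010,0,30],[0,0,0,0,0.010,0,30],[0,0,0,0,0.012,0,30],[0,0,0,0,0.008,0,30]]]'
python3 -m crank '[[[0,0,0,0,0.003,0,30],[0,0,0,0,0.001,0,30],[0,0,0,0,0,0,30],[0,0,0,0,0,0,30],[0,0,0,0,0,0,30]]]'
python3 - <<'E'
from h import *
print(pose().round(4));snap("wrist","w13.png")
E
```

```text
time: 21.55
position: [0.4938, 0.1356, 0.0743]
tool_rot: [0.613, -0.354, 0.353, -0.612]
ft_force: [-0.3, -0.0, -0.9]
grip_width: 0.0454
time: 22.18
position: [0.4945, 0.1356, 0.0716]
tool_rot: [-0.612, 0.353, -0.354, 0.612]
ft_force: [0.1, -0.1, -0.1]
grip_width: 0.0454
[[ 5.000e-01  6.000e-04  8.660e-01  4.945e-01]
 [-8.660e-01 -0.000e+00  5.000e-01  1.356e-01]
 [ 3.000e-04 -1.000e+00  5.000e-04  7.160e-02]
 [ 0.000e+00  0.000e+00  0.000e+00  1.000e+00]]
```

View pics/w13.png

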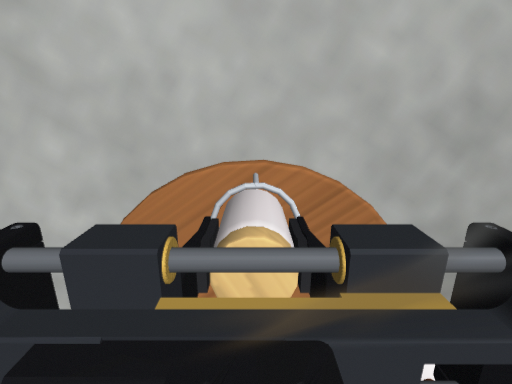

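```bash
python3 -m crank '[[[0,0,0,0,0.0007,0,30],[0,0,0,0,0,0,30],[0,0,0,0,0,0,30],[0,0,0,0,0,0,30],[0,0,0,0,0,0,30]]]'
```

```text
time: 22.85
position: [0.4948, 0.1357, 0.0716]
tool_rot: [-0.612, 0.353, -0.354, 0.613]
ft_force: [-1.2, 0.2, 6.4]
grip_width: 0.0456
```

The jar is standing on the tray (6.4 N contact). Releasing and rising above the handle.

```bash
python3 -m crank '[[[0,0,0,0,0,0,80],[0,0,0,0,0,0,80],[0,0,0,0,0,0,80],[0,0,0,0,0,0,80],[0,0,0,0,0,0,80]]]'
python3 -m crank '[[[0,0,0,0,-0.02,0,80],[0,0,0,0,-0.045,0,80],[0,0,0,0,-0.055,0,80],[0,0,0,0,-0.058,0,80],[0,0,0,0,0,0,80]]]'
python3 - <<'E'
from h import *
print(pose().round(4));snap("wrist","w14.png");s=snap("scene");lids(s)
im=cv2.resize(cv2.cvtColor(s["img"][140:290,140:340],cv2.COLOR_RGB2BGR),None,fx=3.5,fy=3.5,interpolation=cv2.INTER_CUBIC);cv2.imwrite("pics/s14.png",im)
E
```

```text
time: 23.48
position: [0.4942, 0.1356, 0.0706]
tool_rot: [0.612, -0.354, 0.354, -0.612]
ft_force: [0.1, 0.4, 0.1]
grip_width: 0.07
time: 24.1
position: [0.4974, 0.1359, 0.2535]
tool_rot: [-0.61, 0.35, -0.357, 0.615]
ft_force: [-0.3, 0.4, -0.6]
grip_width: 0.0696
[[ 5.002e-01  1.140e-02  8.658e-01  4.974e-01]
 [-8.659e-01  6.000e-04  5.002e-01  1.359e-01]
 [ 5.200e-03 -9.999e-01  1.020e-02  2.535e-01]
 [ 0.000e+00  0.000e+00  0.000e+00  1.000e+00]]
lid px(row,col) [101.9 504.6] bbox [493, 93, 19, 25, 275] xy [0.2832 1.0102]
lid px(row,col) [183.2 487.9] bbox [459, 150, 53, 76, 1052] xy [0.5972 0.7476]
lid px(row,col) [174.5 219. ] bbox [212, 169, 15, 13, 155] xy [0.4242 0.0321]
lid px(row,col) [183. 261.] bbox [253, 177, 16, 14, 166] xy [0.4773 0.1409]
lid px(row,col) [203.9 192.8] bbox [184, 197, 19, 15, 202] xy [ 0.5138 -0.0487]
lid px(row,col) [233.4 219.8] bbox [210, 225, 20, 18, 263] xy [0.6183 0.0087]
```

View pics/s14.png

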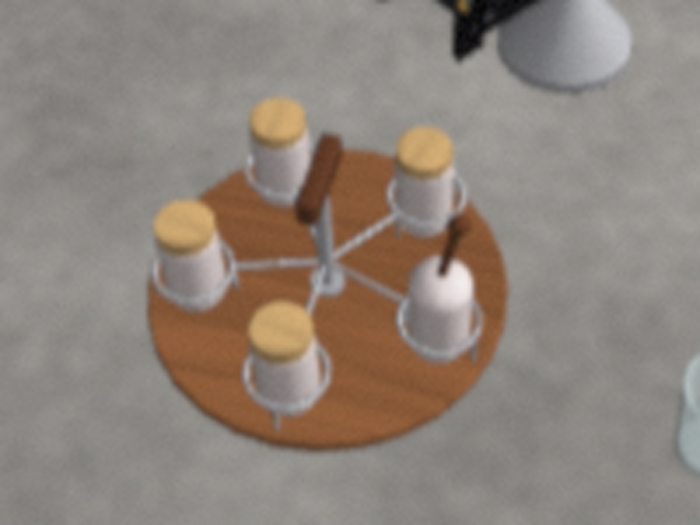

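View pics/w14.png

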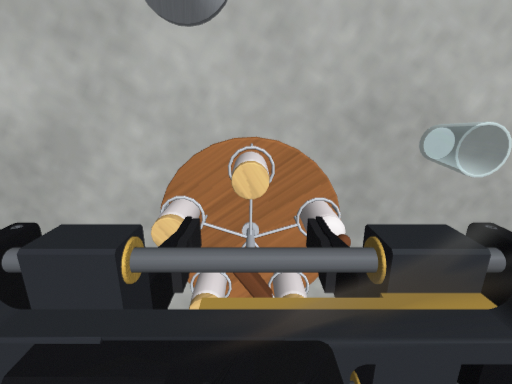

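All five jars stand upright in their rings. Now to the axis, turning the jaws 140° to -110°, across the bar.

```bash
python3 -m crank '[[[0,0,0,0.0493,0,0.0004,80],[0,0,0,0.0493,0,0.0004,80],[0,10,0,0,0,0,80],[0,10,0,0,0,0,80],[0,10,0,0,0,0,80]]]'
python3 -m crank '[[[0,10,0,0,0,0,80],[0,10,0,0,0,0,80],[0,10,0,0,0,0,80],[0,10,0,0,0,0,80],[0,10,0,0,0,0,80]]]'
python3 -m crank '[[[0,10,0,0,0,0,80],[0,10,0,0,0,0,80],[0,10,0,0,0,0,80],[0,10,0,0,0,0,80],[0,10,0,0,0,0,80]]]'
python3 -m crank '[[[0,10,0,0,0,0,80],[0,0,0,0,0,0,80],[0,0,0,0,0,0,80],[0,0,0,0,0,0,80],[0,0,0,0,0,0,80]]]'
python3 - <<'E'
from h import *
T=pose();print(T.round(4),np.rad2deg(np.arctan2(T[1,2],T[0,2])),robot.get_obs()["q"].round(2));ov(snap("wrist"),"w15.png")
E
```

```text
time: 24.82
position: [0.5426, 0.0505, 0.2459]
tool_rot: [-0.5, 0.503, -0.5, 0.497]
ft_force: [0.2, -0.2, 0.7]
grip_width: 0.0697
time: 25.45
position: [0.5425, 0.0508, 0.2459]
tool_rot: [-0.242, 0.666, -0.664, 0.238]
ft_force: [0.0, -0.5, -0.5]
grip_width: 0.0695
time: 26.08
position: [0.5426, 0.0508, 0.2459]
tool_rot: [0.062, 0.704, -0.704, -0.066]
ft_force: [-0.4, 0.4, -0.9]
grip_width: 0.0697
time: 26.7
position: [0.5442, 0.0506, 0.2486]
tool_rot: [-0.122, -0.696, 0.696, 0.123]
ft_force: [0.0, 0.2, 0.0]
grip_width: 0.0697
[[-9.399e-01 -2.000e-04 -3.414e-01  5.442e-01]
 [ 3.414e-01  0.000e+00 -9.399e-01  5.060e-02]
 [ 2.000e-04 -1.000e+00  1.000e-04  2.486e-01]
 [ 0.000e+00  0.000e+00  0.000e+00  1.000e+00]] -109.95974904718334 [-0.11  0.4   1.61 -0.    1.13  1.81]
```

View pics/w15.png

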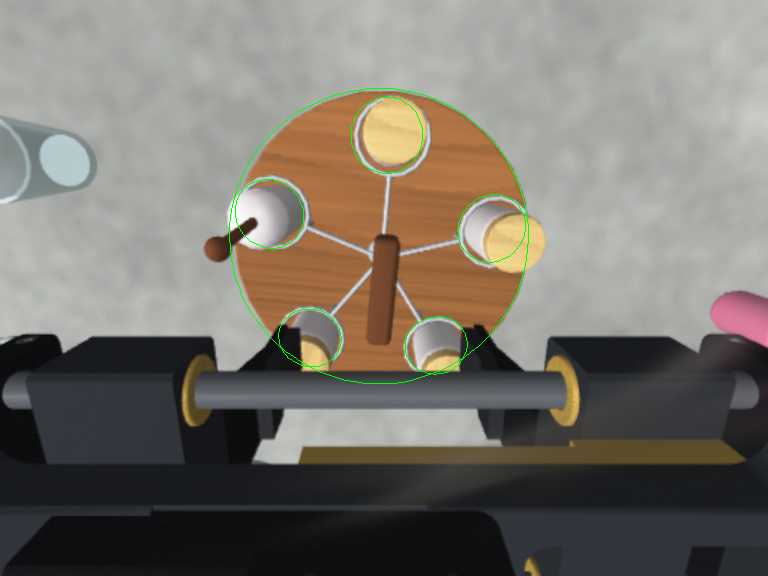

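The honey jar's dipper is to the left at (248,217) and the T bar is almost parallel to the image columns. I'll refit the stand pose from this view.

```bash
python3 - <<'E'
from h import *
from scipy.optimize import least_squares
w=snap("wrist")
im=cv2.resize(cv2.cvtColor(w["img"][50:260,130:380],cv2.COLOR_RGB2BGR),None,fx=3.1,fy=2.8 and 3.1*0.92,interpolation=cv2.INTER_CUBIC)
im=cv2.resize(cv2.cvtColor(w["img"][50:245,130:380],cv2.COLOR_RGB2BGR),None,fx=3,fy=3,interpolation=cv2.INTER_CUBIC);cv2.imwrite("pics/w16.png",im)
px=np.array([[392,136],[495,231],[436,346],[311,338],[270,213]])/1.5
P=np.array([ray(w,(b,a),.056) for a,b in px])
def m(v): 
    a=v[2]+np.arange(5)*np.deg2rad(72);return np.c_[v[0]+.1*np.cos(a),v[1]+.1*np.sin(a)]
for a0 in (-2,0,2):
  for sg in (1,-1):
    r=least_squares(lambda v:(m(v)-P[::sg]).ravel(),[.54,.05,a0])
    if r.cost<1e-3:print(sg,r.x,np.rad2deg(r.x[2]),(r.fun*1e3).round(1))
hb=[ray(w,(237/1.5,386/1.5),.165),ray(w,(343/1.5,379/1.5),.165)];print(hb,np.rad2deg(np.arctan2(*(hb[1]-hb[0])[::-1])))
E
```

```text
-1 [0.54406462 0.04904404 0.82659672] 47.360503494137525 [-0.5 -1.8  0.7  0.1 -0.8 -0.2  0.5  0.8  0.1  1. ]
-1 [0.54406462 0.04904404 0.82659667] 47.3605005245834 [-0.5 -1.8  0.7  0.1 -0.8 -0.2  0.5  0.8  0.1  1. ]
-1 [0.54406462 0.04904404 0.82659675] 47.36050496429576 [-0.5 -1.8  0.7  0.1 -0.8 -0.2  0.5  0.8  0.1  1. ]
[array([0.57658685, 0.03424257]), array([0.51403808, 0.0615197 ])] 156.4382855611475
```

View pics/w16.png

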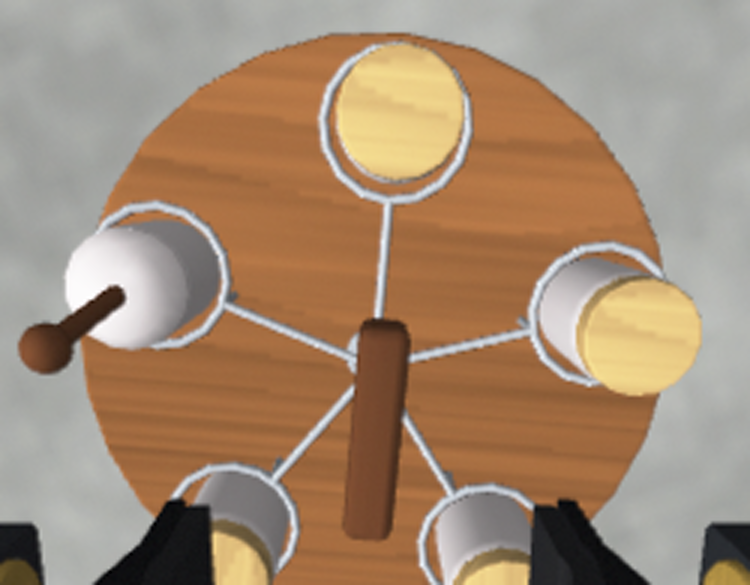

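```bash
python3 -m crank '[[[0,2,0,0,0.03,0,80],[0,0,0,0,0.03,0,80],[0,0,0,0,0.03,0,80],[0,0,0,0,0.0166,0,80],[0,0,0,0,0,0,80]]]'
python3 -m crank '[[[0,0,0,0,0,0,10],[0,0,0,0,0,0,10],[0,0,0,0,0,0,10],[0,0,0,0,0,0,10],[0,0,0,0,0,0,10]]]' 20
python3 -m crank '[[[0,0,0,0,0,0,10],[0,0,0,0,0,0,10],[0,0,0,0,0,0,10],[0,0,0,0,0,0,10],[0,0,0,0,0,0,10]]]' 20
python3 - <<'E'
from h import *
T=pose();print(T.round(4),robot.get_obs()["moment"]);snap("wrist","w17.png")
E
```

```text
time: 27.42
position: [0.5433, 0.0507, 0.141]
tool_rot: [-0.134, -0.694, 0.694, 0.136]
ft_force: [-0.8, -0.3, -0.4]
grip_width: 0.0696
time: 28.05
position: [0.5443, 0.0506, 0.1423]
tool_rot: [0.135, 0.694, -0.694, -0.135]
ft_force: [-1.3, 0.3, 0.2]
grip_width: 0.0275
time: 28.68
position: [0.544, 0.0494, 0.1422]
tool_rot: [-0.135, -0.693, 0.695, 0.135]
ft_force: [-1.0, -5.5, 0.5]
grip_width: 0.016
[[-9.275e-01 -6.000e-04 -3.739e-01  5.440e-01]
 [ 3.739e-01 -2.000e-03 -9.275e-01  4.940e-02]
 [-2.000e-04 -1.000e+00  2.100e-03  1.422e-01]
 [ 0.000e+00  0.000e+00  0.000e+00  1.000e+00]] [-0.75768238  0.35818582 -0.02486963]
```

View pics/w17.png

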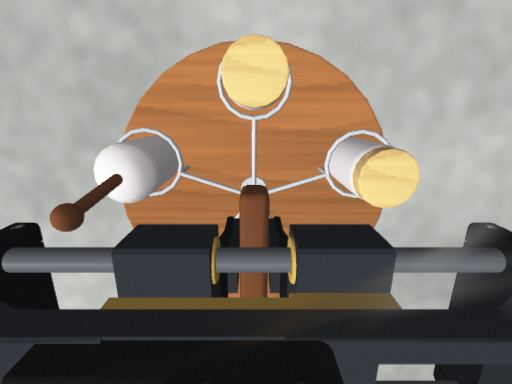

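Gripped on the bar at 16 mm; the post pulled the TCP 1.2 mm in y. The ring in line with the bar is now at -22°, so the honey jar is at 50° and needs +130°. I'll follow the axis by 1.2 mm and turn gently.

```bash
python3 -m crank '[[[0,0,0,0,0,0.0012,10],[0,-2,0,0,0,0,10],[0,-4,0,0,0,0,10],[0,-6,0,0,0,0,10],[0,-7,0,0,0,0,10]]]' 25
python3 -m crank '[[[0,-7,0,0,0,0,10],[0,-7,0,0,0,0,10],[0,-7,0,0,0,0,10],[0,-7,0,0,0,0,10],[0,-7,0,0,0,0,10]]]'
python3 - <<'E'
from h import *
T=pose();print(T.round(4),robot.get_obs()["moment"]);snap("wrist","w18.png")
E
```

```text
time: 29.35
position: [0.544, 0.0494, 0.1422]
tool_rot: [-0.017, -0.707, 0.707, 0.017]
ft_force: [0.3, -2.9, -0.2]
grip_width: 0.0157
time: 29.98
position: [0.5441, 0.0494, 0.1422]
tool_rot: [0.197, -0.679, 0.679, -0.197]
ft_force: [-0.2, -2.2, 0.8]
grip_width: 0.0155
[[-8.452e-01  5.000e-04  5.344e-01  5.441e-01]
 [-5.344e-01 -4.000e-04 -8.452e-01  4.940e-02]
 [-2.000e-04 -1.000e+00  6.000e-04  1.422e-01]
 [ 0.000e+00  0.000e+00  0.000e+00  1.000e+00]] [-0.48868148  0.09843426  0.00680511]
```

View pics/w18.png

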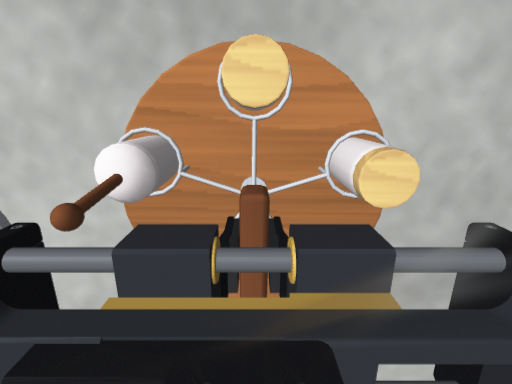

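The stand follows the gripper with little force. Remaining turn: 76°.

```bash
python3 -m crank '[[[0,-7,0,0,0,0,10],[0,-7,0,0,0,0,10],[0,-7,0,0,0,0,10],[0,-7,0,0,0,0,10],[0,-7,0,0,0,0,10]]]'
python3 -m crank '[[[0,-7,0,0,0,0,10],[0,-7,0,0,0,0,10],[0,-7,0,0,0,0,10],[0,-7,0,0,0,0,10],[0,-5,0,0,0,0,10]]]'
python3 -m crank '[[[0,-4,0,0,0,0,10],[0,-3,0,0,0,0,10],[0,-1,0,0,0,0,10],[0,0,0,0,0,0,10],[0,0,0,0,0,0,10]]]'
python3 -m crank '[[[0,0,0,0,0,0,10],[0,0,0,0,0,0,10],[0,0,0,0,0,0,10],[0,0,0,0,0,0,10],[0,0,0,0,0,0,10]]]'
python3 - <<'E'
from h import *
T=pose();print(T.round(4),np.rad2deg(np.arctan2(-T[1,0],-T[0,0])),robot.get_obs()["moment"]);ov(snap("wrist"),"w19.png",C=(.5441,.0494),a0=np.pi);s=snap("scene");ov(s,"s19.png",C=(.5441,.0494),a0=np.pi);d=snap("side");ov(d,"d19.png",C=(.5441,.0494),a0=np.pi)
for p in(s,d):print(robot.spot_in(p,"honey_jar"),proj(p,[[.4441,.0494,.08]]))
E
```

```text
time: 30.65
position: [0.5441, 0.0494, 0.1422]
tool_rot: [0.391, -0.589, 0.589, -0.392]
ft_force: [0.0, -2.0, -0.3]
grip_width: 0.0159
time: 31.28
position: [0.5441, 0.0495, 0.1422]
tool_rot: [-0.542, 0.454, -0.454, 0.542]
ft_force: [0.3, -2.6, -0.2]
grip_width: 0.0156
time: 31.9
position: [0.5441, 0.0495, 0.1422]
tool_rot: [-0.572, 0.416, -0.416, 0.572]
ft_force: [0.1, -2.8, 0.2]
grip_width: 0.016
time: 32.52
position: [0.5441, 0.0495, 0.1422]
tool_rot: [-0.572, 0.415, -0.416, 0.572]
ft_force: [2.6, -3.2, -0.6]
grip_width: 0.0158
[[ 3.089e-01  7.000e-04  9.511e-01  5.441e-01]
 [-9.511e-01 -1.000e-04  3.089e-01  4.950e-02]
 [ 3.000e-04 -1.000e+00  7.000e-04  1.422e-01]
 [ 0.000e+00  0.000e+00  0.000e+00  1.000e+00]] 107.9943729530459 [-0.40957282 -0.34430266  0.00856187]
[] [[226.29243966 180.04796939]]
[{'at': [186.4, 272.4], 'conf': 0.8}, {'at': [305.7, 197.2], 'conf': 0.68}] [[274.99901214 186.90302271]]
```

View pics/s19.png

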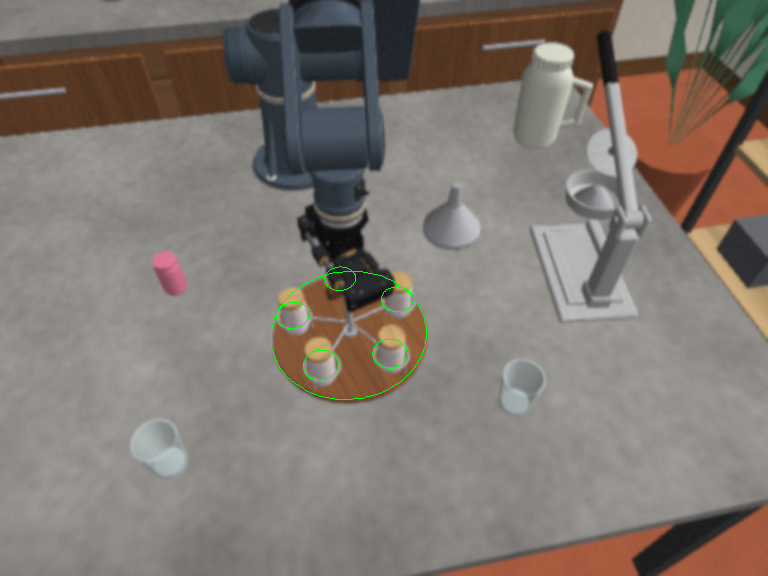

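View pics/w19.png

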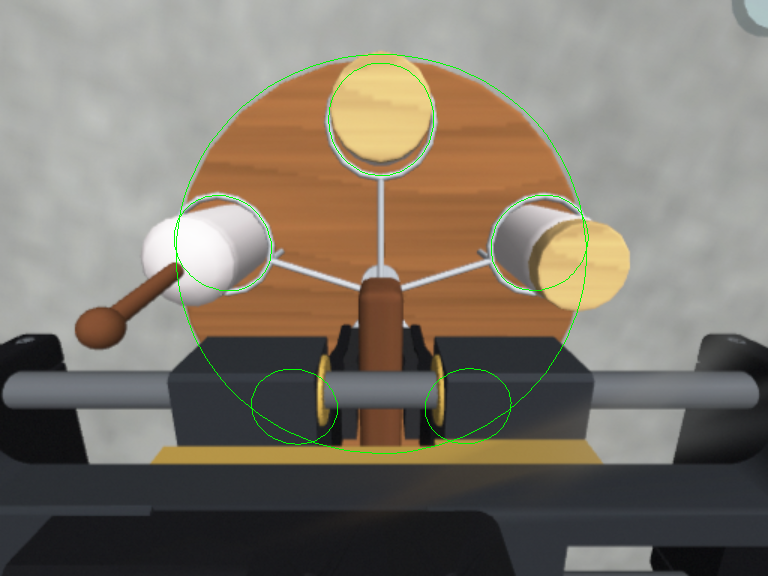

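View pics/d19.png

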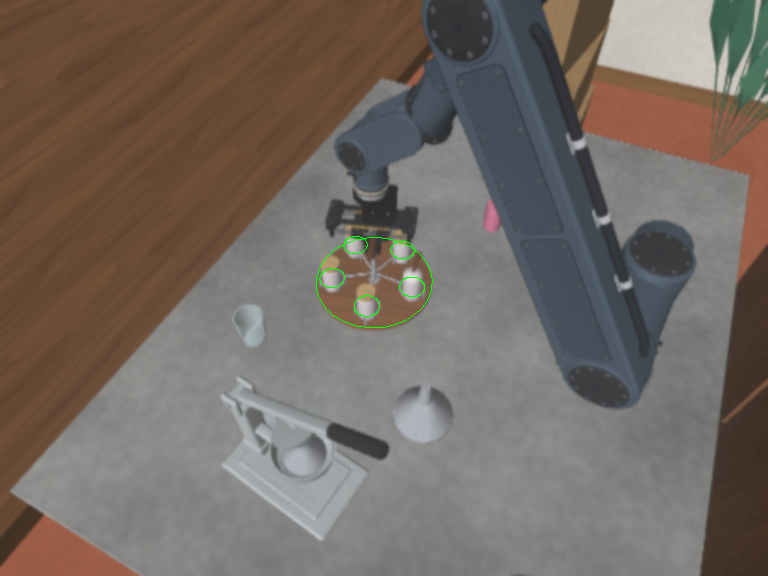

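All three views agree. The ring overlay drawn with the honey ring at exactly 180° fits, the honey jar (dipper at (268,180) in the wrist view) is in that ring at the front, and all the jars stand in their rings. The bar is gripped (16 mm opening at a 25 N setting) and still. Handing in.

```bash
python3 -c "
from rig import robot
print(robot.hand_in()); o=robot.get_obs(); print(o['time'],o['position'],o['grip_width'])"
```

```text
the job is handed in; nothing more can be done
None
the job is handed in; nothing more can be done
```

Both loose white jars are back in the empty rings, set down on the tray and released. I then turned the stand 130° by its T handle, so the honey jar is straight at the front. The job was handed in at about 33 s with the handle still gripped.

- **Placing:** I felt each jar touch the tray (about 4.5 N and 6.4 N) before letting go. Pictures afterwards showed all five jars upright in their rings. The pink jar was not touched.
- **Honey jar at the front:** the wrist and side views agree with the honey ring at 180°, facing the robot, to within a few mm. In the scene view the gripper hid the honey jar, so the detector found nothing there.
- **Grip:** the fingers are closed on the bar at 16 mm with the grip set to 25 N. The arm pose did not change over the last two readings.
- **Disagreements:** the wrist and fixed-camera positions differed by 2–4 mm. The stand's axis came out about 1 mm off in y when I gripped the handle, and I followed it.
- **Not measured:** I did not measure the funnel, tumblers or juicer again. The last pictures show them where they were.

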